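# Tip a capsule plate up and file it in its rack

## Robot

A 6-joint arm with a two-finger parallel gripper is mounted at the origin on the work surface. World frame = base frame: x ahead of the robot, y to its left, z up, the work surface at z = 0. Lengths are in mm, angles in rad, forces in N, time in s.
With the tool pointing down it reaches from about 400 to 925 mm from the base axis. Payload 12.5 kg.
Tool frame: the origin (TCP) lies on the centre line of the jaws, within the pads' length; the fingertips stand 17 mm ahead of it and the grasp point (between the pads) lies 2 mm behind it; z points along the fingers, y is the line along which they close (so a half turn about z gives the same grasp; the last joint's range is limited). The gripper opens to 95 mm and grips with 3 to 60 N. Pads are 20 mm wide; open, the fingers measure 119 mm over their backs; the gripper's body (75 mm by 180 mm) begins 59 mm behind the grasp point.
Start: joints at [1.006, 0.491, 1.559, -0, 1.092, -0.106], TCP at [276.781, 560.39, 231.661] pointing down, gripper open.
Joint ranges: [-3.1, 3.1], [-0.84, 2.19], [0.05, 2.79], [-1.13, 4.28], [0.06, 2.93], [-2.69, 2.69]. Speed limits (rad/s): [2.22, 2.22, 2.79, 3.14, 3.14, 3.14].

## Interface

Orientations are given as [roll, pitch, yaw] about the fixed x, y, z axes, in that order (R = Rz(yaw) Ry(pitch) Rx(roll)).
In Python, from cell import env gives the robot as it stands.
- The arm moves only by the tool drive_tool, never from a script. Its argument "deltas" is text: rows parted by semicolons, each of 4 numbers parted by spaces: the shift along the world's x, y, z normalised to -1 to 1, where 1 is 100 mm, then the turn about the world's z normalised to -1 to 1, where 1 is 180 degrees. A call has 1 to 10 rows; each row shifts and turns the commanded pose from where the row before left it; what a row does not reach is not made up. A row lasts 1/12 s, in which the tool goes at most 41.7 mm and 7.16 degrees, less where a joint would pass 70% of its speed; a pose out of reach is approached as far as the arm can. A call with a number of a shift or a turn outside -1 to 1 is refused whole. A call with a gripper value outside its range is refused whole. "gripper" is the closure, from 0 (fully open) to 1 (shut), set as the call begins (left out, the last holds). The fingers move at their own pace and stop on an object; the grip force is fixed at half the most. Time passes only in rows, so rows that do not move let the fingers close. It gives the time, the measured TCP pose, the force, the opening and the grip force at its end, in the units of the state.
- env.state(): the state, without advancing time (a new reading comes with each control period).
- env.read_camera(name): name is "scene" or "side" or "wrist"; returns (picture, depth): 480x640x3 uint8, red, green, blue; 480x640 float32, mm along the optical axis (not along the pixel's ray), 0 where there is no reading.
- env.camera_params(name): a dict with "mtx" (3x3 intrinsics, pixels), "k1" (the pictures are not rectified: a ray, as slopes to the right and down, at radius r is drawn at 1 + k1 r^2 times it, then the intrinsics apply), "camera_from_world" (4x4, takes a point from world to camera coordinates); the wrist camera has in their place "mount" (4x4, takes a point from camera to tool coordinates, whose origin is the TCP and whose axes are the flange's). Camera axes: x right, y down, z forward; pixel columns grow to the right and rows downward; lengths in mm; the calibration is good to about 2 mm. A picture is of the moment at which its call begins: read the wrist's pose just before it. camera_params takes no time and is no camera call.
- env.job_done(): hands the job in; it is judged then, once.
The state is a dict: "t": time; "joints": joint angles; "qvel": joint speeds; "tau": joint torques, N m; "eef_pos": TCP position; "tcp_rot": TCP orientation; "ft_force": force on the tool from outside, world axes, zero at the start; "moment": the same for the moment, N m; "opening": opening from 0.0 (shut) to 1.0 (fully open); "grip_force": force on a finger pad.
Only numpy, scipy, OpenCV 4.12 (cv2) and the standard library are available. Lean on these libraries where they do the work, as an engineer would, in place of code of your own. Each camera call takes 0.05 s, during which the arm holds its last target. There are 200 camera calls.

## Task

The white capsule plate lies on its sloping rest: push its raised blue edge up and over towards the fence so that the plate pivots up on its lower edge, and leave it standing by itself, leaning on the fence. Then take it by its blue top edge and slide it, blue edge up, into the empty slot between the two blue clips, lowering it fully home before you let go. Leave the two coloured blanks in the rack and the glass flask standing nearby where they are.

Things in the scene. Friction and masses are not known exactly. Their poses are not given: they have to be found in the camera images.
- plate: Loose white plastic plate, 110 x 130 x 10 mm, 0.1 to 0.3 kg, grey dots, a 22 mm blue band along one 130 mm edge. Origin at its very centre; x along the 110 mm side, away from the blue edge (blue edge at x = -55 mm); y along the 130 mm side; z its normal, up at the start. It starts tilted 0.42 rad, lower edge on the stand's base 12 mm short of the fence, blue edge raised. Upright, its x points down.
- plate_edge (a point): Middle of the plate's blue edge, half-way through the thickness (plate x = -55 mm); axes as the plate's. At the start it faces the stand's -x side, the underside there about 49 mm above the bench, overhanging the rest rail by about 35 mm.
- stand: Fixed stand. Origin on the bench under the foot of the fence face, mid-width; x from rest rail to fence, y along the fence, z up. Base plate 4 mm thick, x = -120 to +30 mm, 180 mm wide. Dark fence 170 mm wide: its face starts at x = 0 on the base and leans back (to +x going up) 0.175 rad, top 65 mm above the bench. A plate tipped past the vertical stays leaning on it, lower end on the base.
- stand_rail (a point): Middle of the stand's rest rail, on top: a round bar along the stand's y at its x = -80 mm, 150 mm long, top 34 mm above the bench; the plate lies on it. Slid home against the fence it still lies on it, at 0.37 rad. Pushed level, the edge can stick to the finger and wedge the plate; rise with the edge as it swings up. A force of 5 N slides it, 10 N tips it.
- rack: Fixed plate rack, 136 (x) by 152 mm (y), origin under its centre on the bench. Three slots along y, at x = -40, 0, +40 mm; slot floor 8 mm above the bench. Each slot is 13 mm wide, 138 mm long; long walls straight up to 46 mm above the bench, then flared lips to 58 mm (slot 26 mm wide there); end walls to 42 mm, no flare.
- slot: The empty slot of the rack, marked by a blue clip at either end (clips 18 x 10 x 52 mm, 80 mm either side of the centre). Origin at the centre of the slot's floor, 8 mm above the bench; x across the slot (its 13 mm width), y along it, z up. A plate fully home has its centre 55 mm above this origin.
- blank_a: Loose yellow blank plate, 130 x 70 x 10 mm, standing in one of the rack's slots, top 78 mm above the bench; origin at its centre, x across its thickness. Leave it.
- blank_b: Loose orange blank plate, as the yellow one, in another slot. Leave it.
- flask: Loose conical glass flask standing between stand and rack, farther out, 118 mm tall, 76 mm across, origin under its foot. Leave it.
Things that resemble listed ones, but are neither listed nor needed, are in the scene too. Leave any turquoise look-alike of the plate alone.

How it is judged:
By the outcome, as a careful person would: the job done as asked, in the order asked, and still so for the second after the job is handed in, with the robot touching nothing.
It also fails if it takes over 70 s, if anything falls off the work surface, if the arm or the gripper's body presses on something with over 40 N, if the wrist force passes 120 N, or if a joint passes its speed limit or range.

## Working session

There is one attempt and no reset: what is moved stays moved. The work goes in short steps, Python scripts to look and compute and a tool call to move; the robot and the scene stay as the last step left them, time stands still between calls to the robot, and variables do not carry over. Pictures are saved under pics/ and viewed, at most 10 in all, crops included, and the job is handed in when it is done.

Besides the shell and the picture viewer there is one more tool, called by a JSON object that holds its "method" and its "body". drive_tool: Moves the arm, as the interface text tells. Its arguments: {"type":"object","properties":{"deltas":{"type":"string"},"gripper":{"type":"number"}},"required":["deltas"]}

```bash
mkdir -p pics; ls
cat > h.py <<'E'
import numpy as np,cv2
from cell import env
def world(name,img,d,T=None):
    p=env.camera_params(name);M=np.array(p["mtx"]);k=p["k1"]
    v,u=np.mgrid[0:480,0:640].astype(float)
    q=cv2.undistortPoints(np.stack([u.ravel(),v.ravel()],1)[:,None],M,np.array([k,0,0,0,0.]))[:,0]
    z=d.ravel();P=np.c_[q[:,0]*z,q[:,1]*z,z]
    C=np.linalg.inv(np.array(p["camera_from_world"])) if T is None else T
    return (P@C[:3,:3].T+C[:3,3]).reshape(480,640,3)
E
python3 - <<'E'
from h import *
print(env.state())
for n in("scene","side"):
    i,d=env.read_camera(n);W=world(n,i,d);np.savez("pics/"+n,i=i,d=d,W=W)
    cv2.imwrite(f"pics/{n}0.png",i[:,:,::-1])
E
```

```text
pics
{'t': 0.0, 'joints': array([ 1.00639132e+00,  4.91552395e-01,  1.55945346e+00, -2.18965640e-05,
        1.09170212e+00, -1.05600027e-01]), 'qvel': array([ 1.10481143e-03, -1.19942484e-03,  6.10233108e-05,  1.60500439e-03,
        2.11793071e-03, -7.27374401e-04]), 'tau': array([-1.82614363e-03, -6.12641287e+01, -2.58174294e+01,  6.91438140e-02,
        4.83580597e-02, -9.28591339e-05]), 'eef_pos': array([276.65936596, 560.1777807 , 231.06481074]), 'tcp_rot': array([-3.14048150e+00, -9.82471047e-05,  2.68279772e+00]), 'ft_force': array([0.28258889, 0.11085465, 0.18712017]), 'moment': array([-0.01792868, -0.03228453, -0.01016899]), 'grip_force': 0.0, 'opening': 0.9983407201327955}
```

View pics/scene0.png

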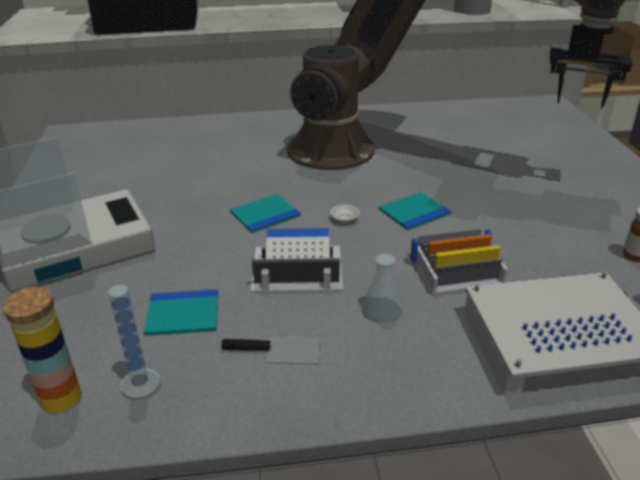

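View pics/side0.png

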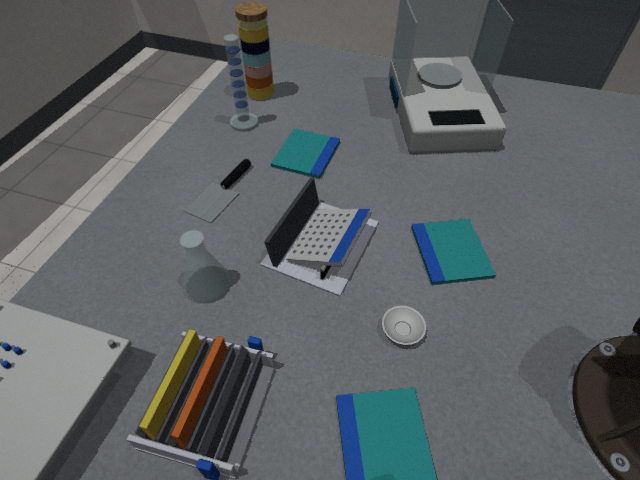

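The plate on its stand is at scene px (298,245), side px (325,235), with its blue edge towards the robot. The rack is at scene (460,255). Its blue clips at side (255,343) and (207,468) mark the slot nearest the robot, and the flask stands at side (205,270).

Run:
```python
from h import *
for n,rs in(("scene",dict(plate=(262,225,335,262),rack=(405,225,510,292),flask=(358,250,405,322))),("side",dict(plate=(258,180,380,292),rack=(128,328,280,480),flask=(175,228,232,302)))):
    f=np.load(f"pics/{n}.npz");i,W=f["i"],f["W"];hsv=cv2.cvtColor(i,cv2.COLOR_RGB2HSV)
    H,S,V=[hsv[...,k].astype(int) for k in range(3)]
    blue=(H>105)&(H<125)&(S>140);yel=(H>20)&(H<32)&(S>150);ora=(H>5)&(H<17)&(S>150)
    def box(r):
        m=np.zeros((480,640),bool);m[r[1]:r[3],r[0]:r[2]]=1;return m&(f["d"]>0)
    def rep(t,m):
        P=W[m]; 
        if len(P)<8: print(n,t,len(P));return
        ctr,sz,a=cv2.minAreaRect(P[:,:2].astype(np.float32)); print(n,t,len(P),"med",np.median(P,0).round(1),"rect",np.round(ctr,1),np.round(sz,1),round(a,1),"z",np.percentile(P[:,2],[2,50,98]).round(1))
    b=box(rs["plate"]);rep("blue",b&blue)
    pl=b&(blue|((V>120)&(S<40)))&(W[...,2]>12)
    rep("plate",pl);P=W[pl];c=P.mean(0);u,s,vt=np.linalg.svd(P-c,full_matrices=False);print("  normal",vt[2].round(3),"rms",s[2]/len(P)**.5)
    rep("fence",b&(V<60)&(W[...,2]>8))
    r=box(rs["rack"])
    m=(r&blue).astype(np.uint8);k,l,st,_=cv2.connectedComponentsWithStats(m)
    for j in range(1,k):
        if st[j,4]>8: rep("clip",l==j)
    rep("yel",r&yel);rep("ora",r&ora);rep("rack",r&(W[...,2]>3))
    rep("flask",box(rs["flask"])&(W[...,2]>8))
```

```text
scene blue 425 med [ 487.  -143.5   53.6] rect [ 467.1 -169.2] [176.8  76.1] 50.4 z [48.9 53.6 58.2]
scene plate 1728 med [ 513.6 -146.2   41.3] rect [ 513.4 -147.1] [145.3  74.3] 84.6 z [27.7 41.3 57.3]
  normal [-0.401  0.049 -0.915] rms 2.35973043389091
scene fence 75 med [ 603.4 -144.4   62.9] rect [ 557.5 -151.9] [145.6 101.4] 82.8 z [10.1 62.9 66.6]
scene clip 11 med [554.1 246.6  59.4] rect [551.4 245.7] [9.8 7.9] 7.8 z [58.  59.4 61.9]
scene clip 103 med [569.1  86.2  39.1] rect [565.9  87.1] [10.3 19.3] 68.9 z [14.5 39.1 60.5]
scene yel 847 med [639.9 169.   68.7] rect [622.6 170.7] [ 50.1 129.5] 2.0 z [54.1 68.7 80.8]
scene ora 652 med [600.7 165.7  70.9] rect [575.8 168.3] [ 63.4 130.4] 2.6 z [47.2 70.9 79.3]
scene rack 5070 med [641.2 159.9  50.9] rect [587.2 179.3] [221.5 317.4] 75.7 z [ 4.4 50.9 79. ]
scene flask 1702 med [711.4 -12.1  49.3] rect [704.4  -8.1] [58.  74.1] 3.2 z [  9.8  49.3 118.5]
side blue 604 med [ 487.1 -137.8   53.4] rect [ 487.  -140.6] [133.4  25.2] 80.2 z [48.4 53.4 58.2]
side plate 2453 med [ 521.8 -141.6   37.7] rect [ 524.5 -145.2] [135.3 103.7] 82.5 z [13.9 37.7 57.4]
  normal [ 0.409 -0.05   0.911] rms 1.0866358125551183
side fence 1723 med [ 591.2 -140.    38.9] rect [ 549.  -152.9] [172.3 109.5] 84.5 z [ 9.3 38.9 65.8]
side clip 150 med [556.8  91.8  58.4] rect [558.2  89.7] [17.8 10.3] 2.3 z [41.8 58.4 61.4]
side clip 313 med [546.2 250.7  54.9] rect [549.4 248.7] [18.  10.3] 4.0 z [13.6 54.9 61.4]
side yel 1943 med [630.7 182.5  71.1] rect [637.4 173.9] [ 21.9 130. ] 2.6 z [43.9 71.1 79.6]
side ora 1875 med [591.  180.7  73.2] rect [597.5 169.5] [ 19.6 134. ] 3.2 z [42.9 73.2 79.8]
side rack 13959 med [584.3 183.7  46.8] rect [611.5 172.9] [216.3 197.6] 19.3 z [ 6.6 46.8 79. ]
side flask 2264 med [680.4   6.3  52.1] rect [684.7   1.8] [76.1 54.5] 44.8 z [ 10.2  52.1 118.7]
```

{"method": "drive_tool", "body": {"deltas": "0.17 -0.36 0 -0.0392;0.17 -0.36 0 -0.0392;0.17 -0.36 0 -0.0392;0.17 -0.36 0 -0.0392;0.17 -0.36 0 -0.0392;0.17 -0.36 0 -0.0392;0.17 -0.36 0 -0.0392;0.17 -0.36 0 -0.0392;0.17 -0.36 0 -0.0392;0.17 -0.36 0 -0.0392", "gripper": 1}}

```text
t: 0.93
eef_pos: [447.1, 198.5, 231.6]
tcp_rot: [-3.142, 0.0, 1.445]
ft_force: [0.6, 0.7, 0.7]
opening: 0.359
grip_force: 0.0
```

{"method": "drive_tool", "body": {"deltas": "0 -0.37 -0.06 0;0 -0.37 -0.06 0;0 -0.37 -0.06 0;0 -0.37 -0.06 0;0 -0.37 -0.06 0;0 -0.37 -0.06 0;0 -0.37 -0.06 0;0 -0.37 -0.06 0;0 -0.37 -0.06 0;0 0 0 0"}}

```text
t: 1.77
eef_pos: [446.7, -137.5, 176.6]
tcp_rot: [-3.141, 0.001, 1.447]
ft_force: [-1.3, -0.6, -0.7]
opening: 0.005
grip_force: 0.0
```

```bash
cat >> h.py <<'E'
from scipy.spatial.transform import Rotation as Ro
def wrist():
    s=env.state();i,d=env.read_camera("wrist");T=np.eye(4);T[:3,:3]=Ro.from_euler("xyz",s["tcp_rot"]).as_matrix();T[:3,3]=s["eef_pos"]
    return i,d,world("wrist",i,d,T@np.array(env.camera_params("wrist")["mount"]))
def blue(i):
    h=cv2.cvtColor(i,cv2.COLOR_RGB2HSV);return (h[...,0]>105)&(h[...,0]<125)&(h[...,1]>140)
E
python3 - <<'E'
from h import *
i,d,W=wrist();cv2.imwrite("pics/w1.png",i[:,:,::-1])
m=blue(i)&(d>0)&(W[...,2]>20)&(W[...,2]<130);P=W[m]
print(len(P));c,s,a=cv2.minAreaRect(P[:,:2].astype(np.float32));print(c,s,a,np.percentile(P[:,2],[2,50,98]))
ex=np.array([.993,-.12]);print(np.percentile(P[:,:2]@ex,[1,99]), np.percentile(P[:,:2]@[.12,.993],[1,99]))
E
```

```text
4121
(487.2586669921875, -142.8705596923828) (128.84278869628906, 19.695087432861328) 82.92781829833984 [48.57764175 53.26311384 57.84502322]
[491.36471956 510.58151343] [-146.16274479  -20.04344358]
```

View pics/w1.png

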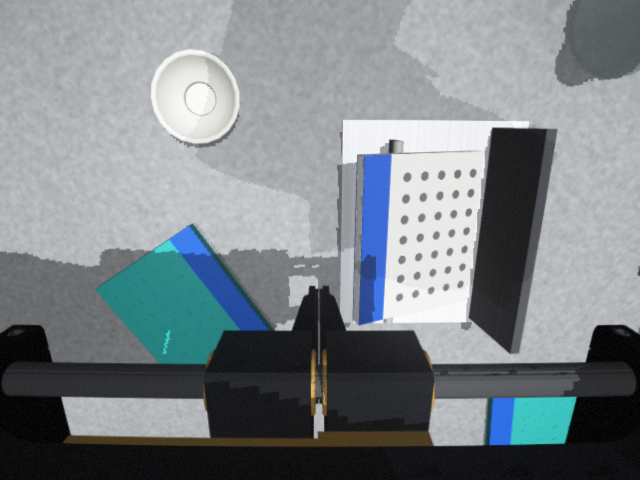

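The wrist view shows the band at px (373,240), with the fingers in line with mid-edge at (318,290). It gives the band centre as (487,-143), which agrees with the side camera. Next I descend beside the edge.

{"method": "drive_tool", "body": {"deltas": "0 -0.01 -0.4 0;0 0 -0.4 0;0 0 -0.3 0;0 0 -0.12 0;0 0 0 0"}}

```text
t: 2.23
eef_pos: [445.6, -132.3, 53.3]
tcp_rot: [-3.137, -0.002, 1.452]
ft_force: [0.7, 0.9, 0.1]
opening: 0.005
grip_force: 0.0
```

{"method": "drive_tool", "body": {"deltas": "0.05 -0.005 0 0;0.05 -0.005 0 0;0.03 -0.005 0 0;0.02 0 0 0;0.02 -0.005 0 0;0 0 0 0"}}

```text
t: 2.73
eef_pos: [464.4, -135.7, 56.2]
tcp_rot: [3.14, 0.0, 1.451]
ft_force: [-0.8, -0.4, -0.0]
opening: 0.005
grip_force: 0.0
```

{"method": "drive_tool", "body": {"deltas": "0.03 -0.02 0 0;0.03 -0.02 0 0;0 0 0 0"}}

```text
t: 2.98
eef_pos: [470.4, -140.1, 55.7]
tcp_rot: [3.141, 0.0, 1.451]
ft_force: [0.3, -0.4, 0.6]
opening: 0.005
grip_force: 0.0
```

{"method": "drive_tool", "body": {"deltas": "0.03 -0.004 0 0;0.03 -0.004 0 0;0 0 0 0"}}

```text
t: 3.23
eef_pos: [476.1, -140.4, 55.6]
tcp_rot: [-3.141, -0.0, 1.451]
ft_force: [-0.1, -0.1, 0.2]
opening: 0.007
grip_force: 0.0
```

Run:
```python
from h import *
i,d=env.read_camera("side");cv2.imwrite("pics/s2.png",cv2.resize(i[150:330,230:430,::-1],(800,720))[:600])
j,d,W=wrist();
m=blue(j)&(d>0)&(W[...,2]>20)&(W[...,2]<130);P=W[m]
print(len(P));print(np.percentile(P[:,:2]@[.993,-.12],[1,99]),np.percentile(P[:,2],[2,50,98]))
```

```text
7052
[415.40189643 563.95990164] [ 44.60812744  49.02058144 125.78680464]
```

View pics/s2.png

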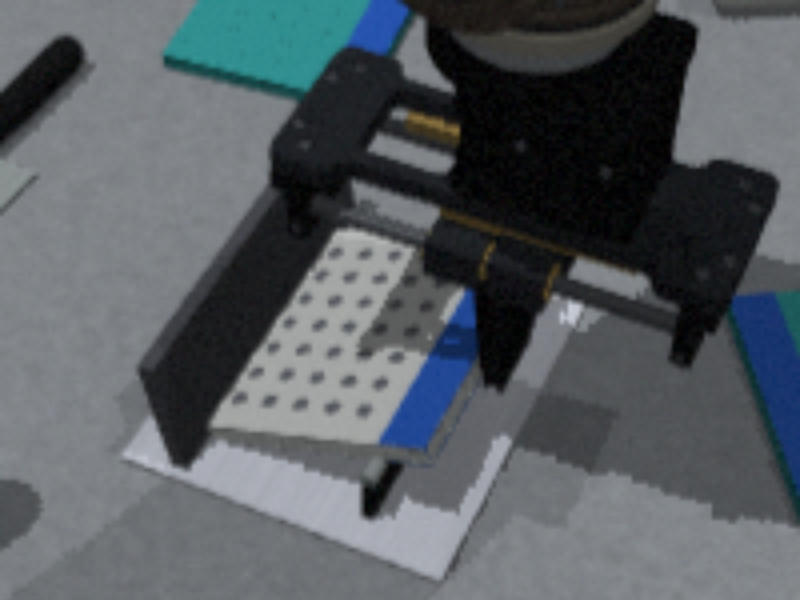

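The plate has slid home against the fence: its band is 4 mm lower and the finger is at mid-edge (side crop 500,330). Next I lower the finger a little and follow the arc.

{"method": "drive_tool", "body": {"deltas": "-0.03 0.004 0 0;0 0 -0.04 0;0 0 -0.04 0;0.03 -0.004 0 0;0.01 0 0 0;0.02 -0.002 0.04 0;0.02 -0.002 0.04 0;0.02 -0.003 0.045 0;0.02 -0.003 0.045 0;0 0 0 0"}}

```text
t: 4.17
eef_pos: [481.6, -140.6, 64.6]
tcp_rot: [-3.134, -0.002, 1.452]
ft_force: [-16.1, -1.2, 8.9]
opening: 0.005
grip_force: 8.8
```

```bash
cat > tilt.py <<'E'
from h import *
j,d,W=wrist()
v,u=np.mgrid[0:480,0:640]
h=cv2.cvtColor(j,cv2.COLOR_RGB2HSV)
X=W[...,:2]@np.array([.993,-.12])-600;Y=W[...,:2]@np.array([.12,.993])+83
m=(d>0)&(X>-130)&(X<40)&(abs(Y)<63)&(abs(Y)>22)&(W[...,2]>12)
b=m&blue(j);w=m&(h[...,1]<40)&(h[...,2]>110)
for n,k in(("blue",b),("white",w)):
    if k.sum()>20: print(n,k.sum(),"X",np.percentile(X[k],[2,50,98]).round(),"z",np.percentile(W[...,2][k],[2,50,98]).round(),"Y",np.percentile(Y[k],[2,98]).round())
P=np.c_[X[b|w],W[...,2][b|w]]
if len(P)>20:
    vt=np.linalg.svd(P-P.mean(0),full_matrices=False)[2];print("tilt",np.arctan2(-vt[0,1],vt[0,0]))
E
python3 tilt.py
```

```text
blue 4297 X [-92. -83. -43.] z [ 59.  65. 142.] Y [23. 62.]
white 13550 X [-96. -42.  -1.] z [14. 38. 68.] Y [-42.  62.]
tilt -2.5434982687664993
```

{"method": "drive_tool", "body": {"deltas": "0 0 0.05 0;0.02 -0.002 0.04 0;0.03 -0.003 0.045 0;0.035 -0.004 0.045 0;0 0 0 0"}}

```text
t: 4.63
eef_pos: [493.1, -142.1, 83.4]
tcp_rot: [-3.14, -0.0, 1.452]
ft_force: [-8.1, 1.5, 5.6]
opening: 0.005
grip_force: 4.6
```

```bash
python3 tilt.py
```

```text
blue 3422 X [-86. -72. -20.] z [ 72.  80. 159.] Y [23. 62.]
white 10701 X [-85. -38.  -1.] z [14. 47. 86.] Y [-52.  62.]
tilt -2.331501293527166
```

{"method": "drive_tool", "body": {"deltas": "0.04 -0.005 0.06 0;0.055 -0.007 0.058 0;0.055 -0.007 0.05 0;0.058 -0.007 0.037 0;0.058 -0.007 0.033 0;0.058 -0.007 0.03 0;0 0 0 0"}}

```text
t: 5.27
eef_pos: [527.2, -146.6, 110.1]
tcp_rot: [3.14, 0.0, 1.451]
ft_force: [-1.2, -0.1, 1.3]
opening: 0.002
grip_force: 0.3
```

```bash
python3 tilt.py
```

```text
blue 1655 X [-107.  -39.   16.] z [ 90. 103. 209.] Y [23. 62.]
white 5778 X [-84. -44.  26.] z [ 17.  67. 183.] Y [-43.  62.]
tilt -1.580085152049442
```

{"method": "drive_tool", "body": {"deltas": "0.06 -0.007 0.02 0;0.06 -0.007 0.02 0;0.06 -0.007 0.01 0;0.06 -0.007 0 0;0.06 -0.007 0 0;0.06 -0.007 0 0;0 0 0 0"}}

```text
t: 5.9
eef_pos: [562.8, -150.7, 114.3]
tcp_rot: [3.141, 0.0, 1.451]
ft_force: [-0.6, 0.1, 0.1]
opening: 0.003
grip_force: 0.0
```

```bash
python3 tilt.py
python3 - <<'E'
from h import *
i,d=env.read_camera("side");cv2.imwrite("pics/s3.png",cv2.resize(i[130:330,210:430,::-1],(660,600)))
E
```

```text
blue 777 X [-98. -10.  31.] z [104. 114. 215.] Y [23. 62.]
white 3578 X [-84.  -6.  28.] z [ 31. 113. 187.] Y [-40.  62.]
tilt -1.0749882783130134
```

View pics/s3.png

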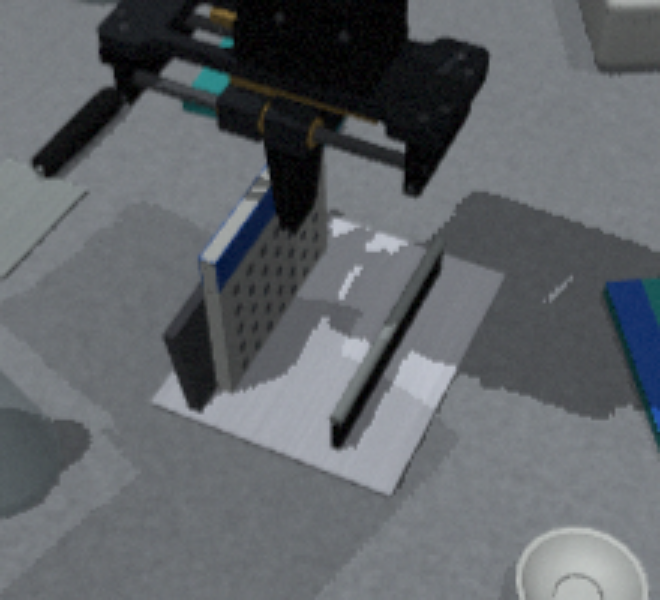

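The plate is nearly vertical, with its top edge at crop (240,215). I'll carry on over.

{"method": "drive_tool", "body": {"deltas": "0.05 -0.006 0 0;0.05 -0.006 0 0;0.04 -0.005 0 0;0 0 0 0"}}

```text
t: 6.33
eef_pos: [576.5, -152.4, 114.5]
tcp_rot: [3.141, 0.0, 1.451]
ft_force: [-0.0, -0.3, 0.2]
opening: 0.003
grip_force: 0.0
```

{"method": "drive_tool", "body": {"deltas": "0.03 -0.004 0 0;0.02 -0.002 0 0;0 0 0 0"}}

```text
t: 6.58
eef_pos: [581.0, -152.8, 114.4]
tcp_rot: [3.141, 0.0, 1.451]
ft_force: [-0.8, -0.1, 0.8]
opening: 0.003
grip_force: 0.0
```

{"method": "drive_tool", "body": {"deltas": "-0.1 0.012 0 0;-0.2 0.024 0 0;-0.3 0.036 0 0;0 0 0.3 0;0 0 0.3 0;0 0 0.3 0;0 0 0 0", "gripper": 0.4}}

```text
t: 7.17
eef_pos: [522.3, -146.3, 209.7]
tcp_rot: [3.134, 0.002, 1.451]
ft_force: [-0.1, 0.2, 0.4]
opening: 0.437
grip_force: 0.0
```

```bash
cat > top.py <<'E'
from h import *
import sys
o=[]
for n in("side","wrist","scene"):
    if n=="wrist": j,d,W=wrist()
    else: j,d=env.read_camera(n);W=world(n,j,d)
    X=W[...,:2]@np.array([.993,-.12])-600;Y=W[...,:2]@np.array([.12,.993])+83
    h=cv2.cvtColor(j,cv2.COLOR_RGB2HSV);c=blue(j)|((h[...,1]<40)&(h[...,2]>100))
    z=W[...,2];m=(d>0)&(X>-35)&(X<45)&(abs(Y)<80)&c
    for lo,hi in((25,60),(60,95),(95,112),(112,125)):
        k=m&(z>lo)&(z<hi)
        if k.sum()>10:
            q=W[k];s=np.polyfit(Y[k],X[k],1)[0]
            print(n,lo,k.sum(),"X",np.percentile(X[k],[3,50,97]).round(1),"Y",np.percentile(Y[k],[1,99]).round(1),"z98",np.percentile(z[k],98).round(1),"slope",s.round(3))
    if n=="wrist":cv2.imwrite("pics/wt%d.png"%(env.state()["t"]*100),j[:,:,::-1])
E
python3 top.py;ls pics
```

```text
side 60 34 X [3.6 4.5 5.3] Y [-57.8  60.1] z98 94.9 slope 0.004
side 95 445 X [ 3.9  5.9 16.4] Y [-62.5  62.4] z98 111.9 slope 0.002
side 112 232 X [ 6.8 11.3 16.1] Y [-62.9  60.2] z98 114.8 slope 0.001
wrist 25 681 X [-7.  -4.2 25.3] Y [-62.7  63.4] z98 59.0 slope 0.066
wrist 60 730 X [-0.4  3.7 10.5] Y [-64.6  68.1] z98 94.8 slope 0.039
wrist 95 2551 X [ 5.5  7.6 17.6] Y [-61.   62.9] z98 111.9 slope 0.005
wrist 112 1468 X [ 8.4 12.4 17.1] Y [-53.1  61.9] z98 114.1 slope 0.001
scene 25 80 X [14.8 22.9 31.6] Y [-68.9  64. ] z98 46.2 slope -0.006
scene 60 31 X [ 9.  15.5 17.3] Y [-65.8  79.1] z98 95.0 slope -0.03
scene 95 409 X [ 9.7 18.  21.9] Y [-63.7  58.5] z98 111.9 slope -0.001
scene 112 168 X [10.3 15.2 20.2] Y [-63.8  62. ] z98 115.9 slope 0.006
s2.png
s3.png
scene.npz
scene0.png
side.npz
side0.png
w1.png
wt726.png
```

The plate is standing, leaning 0.175 rad on the fence, with its top at z 114. Next I straddle the blue edge.

{"method": "drive_tool", "body": {"deltas": "0.3 -0.038 0 0;0.29 -0.037 0 0;0 0 0 0;0 0 0 0"}}

```text
t: 7.65
eef_pos: [579.8, -152.9, 202.4]
tcp_rot: [-3.139, -0.001, 1.452]
ft_force: [-0.7, -0.3, -0.5]
opening: 0.599
grip_force: 0.0
```

```bash
python3 -c "
from h import *
s=env.state();print(s['eef_pos'],s['opening'],s['tcp_rot'])"
```

```text
[ 579.76858619 -152.92725444  202.37153515] 0.5992115633940961 [-3.13881394e+00 -7.13347653e-04  1.45170467e+00]
```

Down 100 mm, to TCP z 102.

{"method": "drive_tool", "body": {"deltas": "0.01 -0.01 -0.3 0;0 0 -0.3 0;0 0 -0.25 0;0 0 -0.1 0;0 0 -0.05 0;0 0 0 0;0 0 0 0"}}

```text
t: 8.23
eef_pos: [580.9, -154.2, 105.3]
tcp_rot: [3.141, 0.0, 1.451]
ft_force: [-0.0, 1.3, 0.3]
opening: 0.6
grip_force: 0.0
```

{"method": "drive_tool", "body": {"deltas": "0 0 0 0;0 0 0 0;0 0 0 0;0 0 0 0;0 0 0 0;0 0 0 0;0 0 0 0;0 0 0 0", "gripper": 0.85}}

```text
t: 8.9
eef_pos: [580.7, -154.1, 104.4]
tcp_rot: [3.142, -0.0, 1.451]
ft_force: [1.8, 0.1, 1.0]
opening: 0.159
grip_force: 0.0
```

{"method": "drive_tool", "body": {"deltas": "0 0 0 0;0 0 0 0;0 0 0 0;0 0 0 0;0 0 0 0;0 0 0 0", "gripper": 1}}

```text
t: 9.4
eef_pos: [580.5, -154.1, 104.4]
tcp_rot: [-3.141, -0.0, 1.451]
ft_force: [-1.1, 0.2, 0.6]
opening: 0.103
grip_force: 30.0
```

```bash
python3 top.py
```

```text
side 60 19 X [-13.4 -11.  -10.5] Y [-46.2  60.5] z98 95.0 slope 0.007
side 95 179 X [-12.1 -11.3  -8.6] Y [-63.1  63.5] z98 111.9 slope 0.003
side 112 128 X [-19.3  -6.8  -1.6] Y [-43.1  62.4] z98 121.0 slope 0.072
wrist 25 466 X [-8.7 23.5 28.3] Y [31.  63.5] z98 56.3 slope -0.22
wrist 60 354 X [-9.1 -1.1 18.4] Y [ 4.9 78.1] z98 94.2 slope -0.323
wrist 95 204 X [-9.2 -4.9  0.2] Y [-45.7  63.5] z98 112.0 slope 0.005
wrist 112 5039 X [-9.7 -4.7  0. ] Y [-51.9  62.1] z98 114.5 slope 0.003
scene 25 61 X [13.1 24.1 30.8] Y [-68.   64.1] z98 46.0 slope 0.038
scene 60 28 X [-2.2  0.5 11.7] Y [-57.9  79. ] z98 95.0 slope 0.069
scene 95 385 X [-2.4  1.2  5.3] Y [-63.3  60.6] z98 111.3 slope 0.001
scene 112 79 X [-8.3 -3.3  6.8] Y [-66.9  62.7] z98 116.2 slope -0.011
```

Gripped upright at 30 N. Now I lift.

{"method": "drive_tool", "body": {"deltas": "0 0 0.05 0;0 0 0.1 0;0 0 0.2 0;0 0 0.25 0;0 0 0.25 0;0 0 0.2 0;0 0 0 0;0 0 0 0"}}

```text
t: 10.22
eef_pos: [581.0, -154.2, 210.7]
tcp_rot: [3.139, 0.001, 1.451]
ft_force: [0.8, -0.2, -2.4]
opening: 0.101
grip_force: 30.0
```

{"method": "drive_tool", "body": {"deltas": "-0.02 0.2 0 0.0057;-0.03 0.35 0 0.01;-0.03 0.38 0 0.01;-0.03 0.38 0 0.01;-0.03 0.38 0 0.01;-0.03 0.38 0 0.01;-0.03 0.38 0 0;-0.03 0.35 0 0;-0.02 0.25 0 0;0 0 0 0"}}

```text
t: 11.05
eef_pos: [554.5, 154.9, 208.1]
tcp_rot: [-3.14, -0.001, 1.63]
ft_force: [0.2, -0.7, -2.5]
opening: 0.101
grip_force: 30.0
```

{"method": "drive_tool", "body": {"deltas": "-0.02 0.18 0 0;0 0 0 0;0 0 0 0;0 0 0 0"}}

```text
t: 11.38
eef_pos: [553.5, 168.3, 208.7]
tcp_rot: [-3.141, 0.0, 1.626]
ft_force: [0.3, 0.6, -2.1]
opening: 0.105
grip_force: 30.0
```

Run:
```python
from h import *
s=env.state();print(s['eef_pos'],s['tcp_rot'],s['grip_force'])
for n in("wrist","side","scene"):
    if n=="wrist":
        j,d,W=wrist();cv2.imwrite("pics/w5.png",j[:,:,::-1])
    else: j,d=env.read_camera(n);W=world(n,j,d)
    if n=="side":cv2.imwrite("pics/s5.png",cv2.resize(j[240:480,90:410,::-1],(800,600)))
    z=W[...,2];B=blue(j)&(d>0)&(W[...,0]>500)&(W[...,0]<620)&(W[...,1]>60)&(W[...,1]<290)
    for t,m in(("clip",B&(z>40)&(z<70)),("cliptop",B&(z>56)&(z<64)),("plate",B&(z>180)&(z<230))):
        k,l,st,_=cv2.connectedComponentsWithStats(m.astype(np.uint8))
        for a in range(1,k):
            if st[a,4]>15:
                P=W[l==a];c,q,_=cv2.minAreaRect(P[:,:2].astype(np.float32));print(n,t,len(P),np.round(c,1),np.round(q,1),"min",P.min(0).round(1),"max",P.max(0).round(1))
```

```text
[553.54096104 168.27352928 208.74938945] [-3.14058241e+00  3.28792845e-04  1.62625231e+00] 29.9752476811409
wrist clip 291 [551.  248.4] [16.5  8.7] min [542.6 243.6  56.4] max [559.3 253.1  61.1]
wrist cliptop 291 [551.  248.4] [16.5  8.7] min [542.6 243.6  56.4] max [559.3 253.1  61.1]
wrist plate 171 [546.3 213.1] [ 0.5 36.9] min [545.2 194.6 214.2] max [547.4 231.5 219.3]
wrist plate 191 [556.7 205.3] [ 0.7 53.4] min [554.9 178.6 214.7] max [558.3 232.  219.1]
wrist plate 55 [547.9 185.9] [ 0.5 14.9] min [547.4 178.4 216.1] max [548.5 193.4 218.6]
wrist plate 18 [548.7 172.9] [0.1 7.8] min [548.5 169.  216.4] max [548.9 176.8 218.2]
wrist plate 21 [549.3 160. ] [0.1 9.9] min [549.1 155.1 215.9] max [549.5 164.9 218.7]
wrist plate 17 [560.5 130.4] [0.  9.3] min [560.2 125.7 216.6] max [560.8 135.  218.3]
side clip 216 [549.7 249. ] [18.1  9.8] min [540.4 243.9  40.3] max [559.  253.9  62.7]
side cliptop 152 [549.9 248.9] [18.1  9.7] min [540.8 243.9  56.2] max [559.  253.7  62.7]
side plate 479 [546.2 205. ] [ 2.8 53.6] min [544.1 178.3 196.4] max [548.3 231.7 219.6]
scene clip 61 [563.9  87. ] [ 9.8 18.6] min [554.5  81.8  40.8] max [573.1  91.8  62.6]
scene cliptop 28 [563.5  87.2] [18.2  8.7] min [554.5  82.4  56.1] max [572.3  91.8  62.6]
scene plate 173 [559.7 202.5] [11.6 54. ] min [553.4 177.1 198.5] max [570.7 228.9 221.6]
scene plate 210 [562.5 130.4] [ 9.9 55.7] min [556.7 102.8 197.5] max [568.6 158.1 219.2]
```

View pics/w5.png

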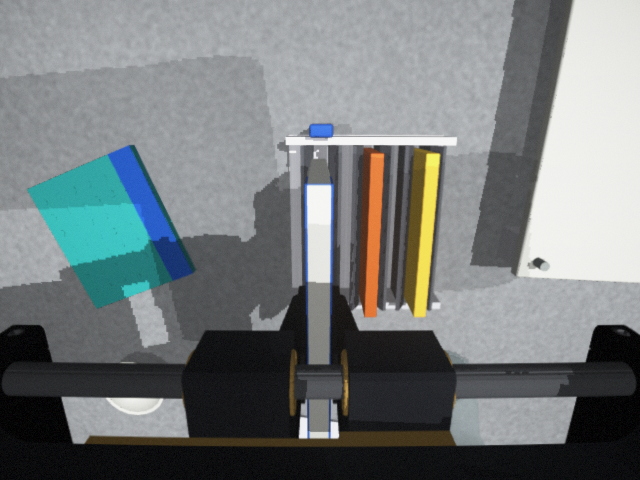

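The wrist view shows the plate edge (318,250) in line with the slot, its clip at (321,130), and both blanks in place. The offset is about +1.2 mm in x and +1.3 mm in y. Next I descend.

{"method": "drive_tool", "body": {"deltas": "0.012 0.013 -0.15 0;0 0 -0.15 0;0 0 -0.1 0;0 0 -0.05 0;0 0 0 0;0 0 0 0"}}

```text
t: 12.03
eef_pos: [555.1, 170.0, 164.7]
tcp_rot: [3.141, 0.0, 1.626]
ft_force: [-0.5, 0.1, -1.3]
opening: 0.104
grip_force: 30.0
```

{"method": "drive_tool", "body": {"deltas": "0 0 -0.05 0;0 0 -0.05 0;0 0 -0.05 0;0 0 -0.05 0;0 0 0 0"}}

```text
t: 12.45
eef_pos: [554.5, 170.1, 143.4]
tcp_rot: [-3.14, 0.0, 1.626]
ft_force: [0.5, -0.7, -1.8]
opening: 0.099
grip_force: 30.0
```

{"method": "drive_tool", "body": {"deltas": "0 0 -0.04 0;0 0 -0.04 0;0 0 -0.04 0;0 0 0 0"}}

```text
t: 12.78
eef_pos: [554.6, 170.1, 131.6]
tcp_rot: [-3.141, 0.0, 1.626]
ft_force: [-0.0, -0.3, -1.6]
opening: 0.103
grip_force: 30.0
```

{"method": "drive_tool", "body": {"deltas": "0 0 -0.04 0;0 0 -0.04 0;0 0 -0.04 0;0 0 -0.03 0;0 0 0 0"}}

```text
t: 13.2
eef_pos: [554.6, 170.1, 116.7]
tcp_rot: [-3.141, 0.0, 1.626]
ft_force: [-0.7, -0.5, -1.5]
opening: 0.107
grip_force: 30.0
```

{"method": "drive_tool", "body": {"deltas": "0 0 -0.03 0;0 0 -0.03 0;0 0 -0.015 0;0 0 0 0;0 0 0 0"}}

```text
t: 13.62
eef_pos: [554.9, 170.2, 109.9]
tcp_rot: [-3.142, 0.0, 1.626]
ft_force: [0.1, -0.4, -2.2]
opening: 0.098
grip_force: 30.0
```

{"method": "drive_tool", "body": {"deltas": "0 0 -0.01 0;0 0 0 0;0 0 0 0"}}

```text
t: 13.87
eef_pos: [554.9, 170.2, 109.0]
tcp_rot: [3.141, 0.0, 1.626]
ft_force: [-0.6, -0.1, -2.0]
opening: 0.1
grip_force: 30.0
```

{"method": "drive_tool", "body": {"deltas": "0 0 -0.01 0;0 0 0 0;0 0 0 0"}}

```text
t: 14.12
eef_pos: [555.1, 170.2, 108.4]
tcp_rot: [3.141, -0.0, 1.626]
ft_force: [-1.5, 0.5, 3.4]
opening: 0.102
grip_force: 30.0
```

{"method": "drive_tool", "body": {"deltas": "0 0 -0.007 0;0 0 0 0;0 0 0 0"}}

```text
t: 14.37
eef_pos: [555.2, 170.2, 108.3]
tcp_rot: [3.14, -0.0, 1.626]
ft_force: [-2.3, -0.7, 11.3]
opening: 0.103
grip_force: 30.0
```

The plate meets the floor exactly at the expected 108.4. I release and rise.

{"method": "drive_tool", "body": {"deltas": "0 0 0 0;0 0 0 0;0 0 0 0;0 0 0 0;0 0 0 0;0 0 0.1 0;0 0 0.3 0;0 0 0.4 0;0 0 0.4 0;0 0 0 0", "gripper": 0.6}}

```text
t: 15.2
eef_pos: [557.1, 170.7, 235.2]
tcp_rot: [3.131, -0.001, 1.626]
ft_force: [-0.2, -0.4, -0.2]
opening: 0.402
grip_force: 0.0
```

{"method": "drive_tool", "body": {"deltas": "-0.35 0 0.2 0;-0.35 0 0.2 0;-0.3 0 0 0;0 0 0 0;0 0 0 0"}}

```text
t: 15.62
eef_pos: [454.1, 170.3, 268.5]
tcp_rot: [3.139, -0.0, 1.627]
ft_force: [1.2, 0.1, 0.1]
opening: 0.401
grip_force: 0.0
```

Run:
```python
from h import *
i,d=env.read_camera("side");W=world("side",i,d);cv2.imwrite("pics/s9.png",i[:,:,::-1])
z=W[...,2];m=blue(i)&(d>0)&(W[...,0]>520)&(W[...,0]<600)&(W[...,1]>95)&(W[...,1]<243)&(z>85);P=W[m];print(len(P),P.min(0),P.max(0),np.percentile(z[m],[50,95]))
t=m&(z>112);print(W[t].min(0),W[t].max(0))
```

```text
610 [526.02806125 104.60443417  92.66318538] [557.99117542 234.04031618 361.78707858] [108.60865865 118.26017706]
[526.02806125 109.02997867 112.00659287] [557.99117542 234.04031618 361.78707858]
```

View pics/s9.png

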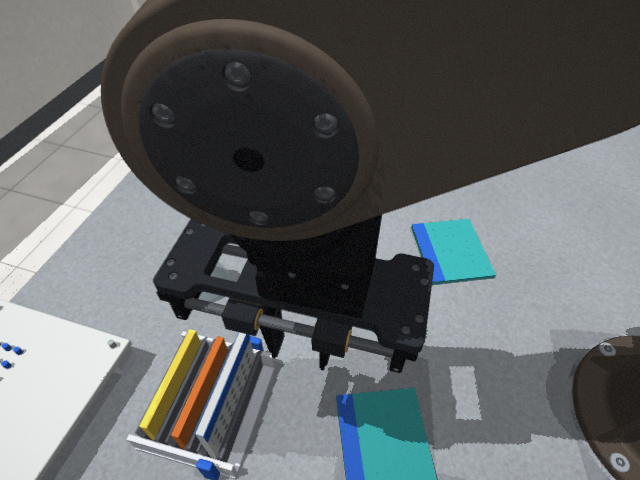

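The plate stands in the clipped slot (225,400), blue edge up and top at z 118, which is fully home. The blanks haven't moved and the gripper is clear.

```bash
python3 -c "
from cell import env
print(env.job_done())"
```

```text
the job is handed in; nothing more can be done
None
```

The plate was tipped up and stood by itself leaning on the fence; it is now fully home in the clipped slot with its blue edge up. The blanks are still in their slots, the arm kept well clear of the flask, and I handed the job in at about 16 s.

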